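# Transfer phones to the test rack in reverse order

### The job

Move the four phones from their stands on the wooden intake board into the four slots of the blue test rack, in reverse order: seen from the robot, the phone now farthest left goes into the slot farthest right, the next one into the next, and so on. Each phone must stand upright on its long edge, fully down in its slot and centred along it. Lower the phones in without dropping or toppling any, and leave the glue bottle standing.

Things in the scene. Friction and masses are not known exactly. Their poses are not given: they have to be found in the camera images.
- phone_compact: the shortest and lowest phone, grey, cracked glass; stands upright on its long edge, 118 mm long, 12.5 mm thick and 60 mm high, 0.1 to 0.35 kg. Origin: centre of the underside; x along its length, y across its thickness, z up. Grip it across its thickness near the middle of its top edge, above the rails. Which face looks which way does not matter.
- phone_standard: the second shortest phone, grey, cracked glass; stands upright on its long edge, 138 mm long, 12.5 mm thick and 66 mm high, 0.1 to 0.35 kg. Origin: centre of the underside; x along its length, y across its thickness, z up. Grip it across its thickness near the middle of its top edge, above the rails. Which face looks which way does not matter.
- phone_rugged: thick dark phone with black rubber corner bumpers; stands upright on its long edge, 156 mm long, 14 mm thick and 76 mm high, 0.1 to 0.35 kg. Origin: centre of the underside; x along its length, y across its thickness, z up. Grip it across its thickness near the middle of its top edge, above the rails. Which face looks which way does not matter.
- phone_phablet: the longest and tallest phone, grey, cracked glass; stands upright on its long edge, 176 mm long, 12.5 mm thick and 82 mm high, 0.1 to 0.35 kg. Origin: centre of the underside; x along its length, y across its thickness, z up. Grip it across its thickness near the middle of its top edge, above the rails. Which face looks which way does not matter.
- stand_compact: fixed black stand, 100 x 44 mm base, that holds phone_compact at the start. The four like stands are a straight row, 65 mm pitch, order varies, on a 12 mm wooden board. Origin: centre of underside; x along the slot, away from the robot, y along the row to the robot's left. Slot floor 6 mm above origin, slot 20 mm wide, flared at the top; rail tops 24 mm above slot floor.
- stand_standard: fixed black stand, 100 x 44 mm base, that holds phone_standard at the start. The four like stands are a straight row, 65 mm pitch, order varies, on a 12 mm wooden board. Origin: centre of underside; x along the slot, away from the robot, y along the row to the robot's left. Slot floor 6 mm above origin, slot 20 mm wide, flared at the top; rail tops 24 mm above slot floor.
- stand_rugged: fixed black stand, 100 x 44 mm base, that holds phone_rugged at the start. The four like stands are a straight row, 65 mm pitch, order varies, on a 12 mm wooden board. Origin: centre of underside; x along the slot, away from the robot, y along the row to the robot's left. Slot floor 6 mm above origin, slot 20 mm wide, flared at the top; rail tops 24 mm above slot floor.
- stand_phablet: fixed black stand, 100 x 44 mm base, that holds phone_phablet at the start. The four like stands are a straight row, 65 mm pitch, order varies, on a 12 mm wooden board. Origin: centre of underside; x along the slot, away from the robot, y along the row to the robot's left. Slot floor 6 mm above origin, slot 20 mm wide, flared at the top; rail tops 24 mm above slot floor.
- rack: fixed blue housing 190 x 290 x 40 mm, left or right of the wooden board. Origin: centre of underside; x along the slots, away from the robot, y along the row to the robot's left. Four like empty slots centred at x 0, y +97.5, +32.5, -32.5, -97.5 mm; floor 42 mm above origin, black strip along it, 20 mm wide, flared to 28 mm at the top; aluminium rails 110 mm long, tops 24 mm above slot floor.
- glue: small amber glue bottle with black cap, 40 mm in diameter, 85 mm high, loose, standing on the bench beyond the racks. Origin: centre of its underside, z up. To be left standing.
Things that resemble listed ones, but are neither listed nor needed, are in the scene too. Leave any red look-alike of the phone_compact alone.

How it is judged:
By the outcome, as a careful person would: the job done as asked, in the order asked, and still so for the second after the job is handed in, with the robot touching nothing.
It also fails if it takes over 120 s, if anything falls off the work surface, if the arm or the gripper's body presses on something with over 40 N, if the wrist force passes 120 N, or if a joint passes its speed limit or range.

### The arm

A 6-joint arm with a two-finger parallel gripper is mounted at the origin on the work surface. World frame = base frame: x ahead of the robot, y to its left, z up, the work surface at z = 0. Lengths are in m, angles in rad, forces in N, time in s.
With the tool pointing down it reaches from about 0.225 to 0.875 m from the base axis. Payload 3.4 kg.
Tool frame: the origin (TCP) lies on the centre line of the jaws, within the pads' length; the fingertips stand 11 mm ahead of it and the grasp point (between the pads) lies 8 mm behind it; z points along the fingers, y is the line along which they close (so a half turn about z gives the same grasp; the last joint's range is limited). The gripper opens to 85 mm and grips with 20 to 120 N. Pads are 22 mm wide; open, the fingers measure 114 mm over their backs; the gripper's body (76 mm by 85 mm) begins 54 mm behind the grasp point. The pads swing forward as they close: fully open they stand 13 mm farther back than shut.
Start: joints at [-1.394, 0.276, 1.505, -0, 1.361, -0.121], TCP at [0.169, -0.55, 0.242] pointing down, gripper open.
Joint ranges: [-2.89, 2.89], [-0.75, 2.08], [0.22, 2.7], [-1.18, 4.32], [0.11, 2.71], [-2.7, 2.7]. Speed limits (rad/s): [2.57, 2.57, 3.14, 3.14, 3.14, 3.14].

### API

Orientations are given as [roll, pitch, yaw] about the fixed x, y, z axes, in that order (R = Rz(yaw) Ry(pitch) Rx(roll)).
In Python, from bench import manip, viewer gives the robot as it stands. The module is installed in compiled form; this text tells all that it offers.
- The arm moves only by the tool play_rows, never from a script. Its argument "motion" is a list of rows, each a list of 3 entries, a list of its own where there are three numbers: the opening, from -1 (shut) to 1 (fully open), then the shift along the world's x, y, z in mm, then the turn, a rotation vector about the world's x, y, z in rad. In form: [[jaw, [dx, dy, dz], [wx, wy, wz]], ...]. A call has 1 to 12 rows; each row is the pose to reach, as a shift and turn from the pose commanded when the call began; what a row does not reach only later rows make up. A row lasts 1/12 s, in which the tool goes at most 41.7 mm and 7.16 degrees, less where a joint would pass 70% of its speed; a pose out of reach is approached as far as the arm can. A call with a gripper value outside its range is refused whole. The fingers move at their own pace and stop on an object; "newtons" is the grip in N (left out, the last holds). Time passes only in rows, so rows that repeat a pose let the fingers close. It gives the time, the measured TCP pose, the force, the opening and the grip force at its end, in the units of the state.
- manip.sense(): the state, without advancing time (a new reading comes with each control period).
- viewer.get_image(name): name is "side" or "top"; returns a dict with "img" (400x640x3 uint8, red, green, blue), "fx", "fy", "cx", "cy" (pixels), "T" (4x4, takes a point from camera to world coordinates). Camera axes: x right, y down, z forward; pixel columns grow to the right and rows downward; lengths in m; the calibration is good to about 2 mm. A picture is of the moment at which its call begins. There is no depth.
- manip.close_job(): hands the job in; it is judged then, once.
Trained networks look in the newest picture that a camera, given by its name, has taken for a name from the list of things; names that differ only in an ending like _2 or _b are one class to them, and where a whole thing is asked for, a point or a joint stands for the part that bears it (a point fixed in the world has none). Each returns a list of dicts, best first, with "confidence" (0 to 1); they miss things now and then, are a little off and sometimes report something else, mostly with a low value. They report only what shows in the picture. A call takes as long as a camera call. They do not tell look-alikes from the thing itself.
- viewer.find_in(name, camera): "position" ([row, column] in pixels, amid what is visible of it).
- viewer.trace(name, camera): "pixels" (400x640 bool, what is visible of it) and "position" ([row, column] in pixels, amid what is visible of it).
The state is a dict: "clock": time; "joint_pos": joint angles; "qd": joint speeds; "effort": joint torques, N m; "eef_pos": TCP position; "tool_rot": TCP orientation; "ft_force": force on the tool from outside, world axes, zero at the start; "torque": the same for the moment, N m; "grip_width": finger opening in m; "grasp_force": force on a finger pad.
Only numpy, scipy, OpenCV 4.12 (cv2) and the standard library are available. Lean on these libraries where they do the work, as an engineer would, in place of code of your own. Each camera call takes 0.05 s, during which the arm holds its last target. There are 200 camera calls.

## Working session

There is one attempt and no reset: what is moved stays moved. The work goes in short steps, Python scripts to look and compute and a tool call to move; the robot and the scene stay as the last step left them, time stands still between calls to the robot, and variables do not carry over. Pictures are saved under pics/ and viewed, at most 14 in all, crops included, and the job is handed in when it is done.

Besides the shell and the picture viewer there is one more tool, called as a command line: name --argument value ..., lists and objects as JSON in quotes. play_rows: Moves the arm, as the interface text tells. Its arguments: {"type":"object","properties":{"motion":{"type":"array"},"newtons":{"type":"number"}},"required":["motion"]}

```bash
mkdir -p pics; cat > h.py <<'E'
from bench import manip, viewer
import numpy as np, cv2
def save(cam,fn):
    d=viewer.get_image(cam); cv2.imwrite('pics/'+fn,d['img'][:,:,::-1]); return d
def ray(d,px,z):
    r,c=px; T=np.array(d['T']); v=T[:3,:3]@np.array([(c-d['cx'])/d['fx'],(r-d['cy'])/d['fy'],1]); o=T[:3,3]
    return o+v*(z-o[2])/v[2]
E
python3 - <<'E'
from h import *
s=manip.sense(); print({k:np.round(v,3) for k,v in s.items()})
for cam in ('top','side'):
    d=save(cam,cam+'0.png'); print(cam,d['fx'],d['cx'],d['cy'],np.round(d['T'],3).tolist())
    for n in ['phone_compact','phone_standard','phone_rugged','phone_phablet','stand_compact','rack','glue']:
        print(n,[(round(float(q['confidence']),2),np.round(q['position']).tolist()) for q in viewer.find_in(n,cam)][:5])
E
```

```text
{'clock': np.float64(0.0), 'joint_pos': array([-1.394,  0.277,  1.506, -0.   ,  1.361, -0.121]), 'qd': array([-0.002,  0.002, -0.001,  0.001, -0.   , -0.001]), 'effort': array([-0.0000e+00, -4.1678e+01, -2.4581e+01, -0.0000e+00,  1.1000e-02,
        0.0000e+00]), 'eef_pos': array([ 0.169, -0.549,  0.241]), 'tool_rot': array([-3.14 , -0.   ,  0.298]), 'ft_force': array([-0.707, -0.006,  0.267]), 'torque': array([-0.04 , -0.005, -0.005]), 'grasp_force': np.float64(0.0), 'grip_width': np.float64(0.085)}
top 460.34260465014466 323.81523171631284 190.66099765090422 [[0.004, -0.996, 0.085, 0.485], [-1.0, -0.006, -0.022, 0.015], [0.023, -0.085, -0.996, 0.954], [0.0, 0.0, 0.0, 1.0]]
phone_compact [(0.93, [197.0, 272.0]), (0.59, [291.0, 275.0]), (0.38, [194.0, 217.0])]
phone_standard [(0.62, [187.0, 206.0])]
phone_rugged [(0.77, [187.0, 240.0])]
phone_phablet [(0.68, [187.0, 172.0])]
stand_compact [(0.58, [199.0, 275.0])]
rack [(0.95, [202.0, 408.0])]
glue [(0.83, [89.0, 343.0]), (0.65, [195.0, 272.0])]
side 503.894907569476 320.47540381991695 205.71993303025704 [[-0.92, -0.305, 0.247, 0.358], [-0.392, 0.691, -0.607, 0.541], [0.015, -0.655, -0.755, 0.734], [0.0, 0.0, 0.0, 1.0]]
phone_compact [(0.8, [255.0, 312.0]), (0.61, [295.0, 416.0])]
phone_standard [(0.76, [315.0, 272.0])]
phone_rugged [(0.88, [278.0, 288.0])]
phone_phablet [(0.87, [351.0, 246.0])]
stand_compact [(0.6, [270.0, 306.0])]
rack [(0.98, [168.0, 374.0]), (0.53, [257.0, 314.0])]
glue [(0.8, [168.0, 238.0])]
```

View pics/top0.png

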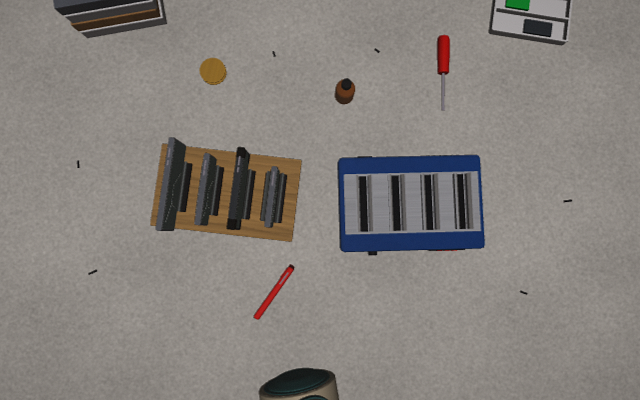

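View pics/side0.png

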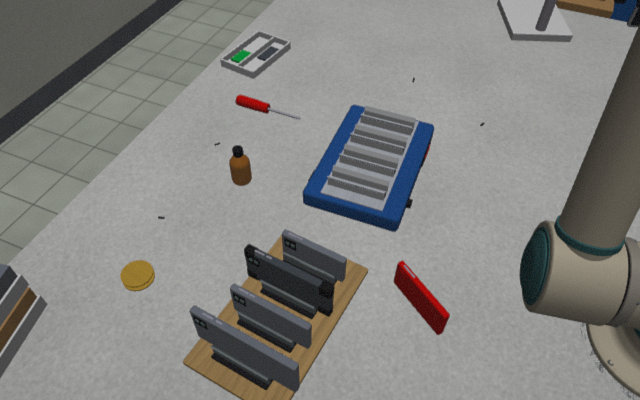

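The top view shows, left to right: phablet (172,187), standard (206,187), rugged (240,187), compact (272,197). The rack is to the right at (408,202), the red decoy at (275,291) and the glue at (343,89). I'll fit box models to the traced masks.

```bash
cat > fit.py <<'E'
from h import *
from scipy.optimize import minimize
S=4
def proj(d,P):
    T=np.array(d['T']); q=(P-T[:3,3])@T[:3,:3]
    return np.c_[q[:,0]/q[:,2]*d['fx']+d['cx'], q[:,1]/q[:,2]*d['fy']+d['cy']]
def box(p,L,W,z0,z1):
    x,y,a=p; c,s=np.cos(a),np.sin(a)
    return np.array([[x+c*u-s*v,y+s*u+c*v,z] for u in(-L/2,L/2) for v in(-W/2,W/2) for z in(z0,z1)])
def render(d,P):
    m=np.zeros((400*S,640*S),np.uint8)
    h=cv2.convexHull(((proj(d,P)+.5)*S).astype(np.float32))
    cv2.fillConvexPoly(m,np.round(h).astype(np.int32),1)
    return cv2.resize(m.astype(np.float32),(640,400),interpolation=cv2.INTER_AREA)
def iou(d,P,mask):
    r=render(d,P); return np.minimum(r,mask).sum()/np.maximum(r,mask).sum()
def fit(views,p0,L,W,z0,z1):
    f=lambda p:-sum(iou(d,box([p[0],p[1],p[2]],L,W,z0,z1),m) for d,m in views)
    p0=np.array(p0,float); best=None
    for k in range(2):
        sx=np.vstack([p0]+[p0+e for e in np.diag([.008,.008,.06])])
        r=minimize(f,p0,method='Nelder-Mead',options=dict(initial_simplex=sx,xatol=1e-4,fatol=1e-4)); p0=r.x
    return r.x,-r.fun/len(views)
PH=dict(compact=(.118,.0125,.060),standard=(.138,.0125,.066),rugged=(.156,.014,.076),phablet=(.176,.0125,.082))
E
python3 - <<'E'
from fit import *
D={c:viewer.get_image(c) for c in('top','side')}
pos={'compact':(197,272),'standard':(187,206),'rugged':(187,240),'phablet':(187,172)}
jobs=[('phone_'+n,*PH[n][:2],.018,.018+PH[n][2],pos[n]) for n in PH]+[('rack',.19,.29,0,.040,(202,408))]
for n,L,W,z0,z1,px in jobs:
    M={}
    for c in D:
        t=viewer.trace(n,c)
        print(n,c,[(round(float(q['confidence']),2),np.round(q['position']).tolist(),int(q['pixels'].sum())) for q in t][:3])
        if c=='top': t=sorted(t,key=lambda q:np.hypot(*(np.array(q['position'])-px)))
        M[c]=t[0]['pixels'].astype(np.float32)
    p0=list(ray(D['top'],px,(z0+z1)/2)[:2])+[-.1]
    for v in (('top',),('side',),('top','side')):
        p,s=fit([(D[c],M[c]) for c in v],p0,L,W,z0,z1); print('  ',v,np.round(p,4),round(s,3))
    np.save('m_'+n+'.npy',np.array([M['top'],M['side']]))
E
```

```text
phone_compact top [(0.91, [292.0, 277.0], 478), (0.6, [194.0, 271.0], 604)]
phone_compact side [(0.71, [253.0, 315.0], 1628)]
   ('top',) [ 0.5507  0.0969 -0.1064] 0.898
   ('side',) [ 0.5507  0.0919 -0.1252] 0.891
   ('top', 'side') [ 0.5497  0.0966 -0.1174] 0.846
phone_standard top []Traceback (most recent call last):
  File "<stdin>", line 11, in <module>
IndexError: list index out of range
```

```bash
cat > run.py <<'E'
from fit import *
D={c:viewer.get_image(c) for c in('top','side')}
pos={'compact':(197,272),'standard':(187,206),'rugged':(187,240),'phablet':(187,172)}
jobs=[('phone_'+n,*PH[n][:2],.018,.018+PH[n][2],pos[n]) for n in PH]+[('rack',.19,.29,0,.040,(202,408))]
for n,L,W,z0,z1,px in jobs:
    M={}
    for c in D:
        for k in range(4):
            t=viewer.trace(n,c)
            if c=='top': t=sorted([q for q in t if np.hypot(*(np.array(q['position'])-px))<16],key=lambda q:-q['confidence'])
            if t: break
            viewer.get_image(c)
        if t: M[c]=t[0]['pixels'].astype(np.float32)
        print(n,c,[(round(float(q['confidence']),2),np.round(q['position']).tolist(),int(q['pixels'].sum())) for q in t][:3])
    p0=list(ray(D['top'],px,(z0+z1)/2)[:2])+[-.1]
    for v in (('top',),('side',),('top','side')):
        if not all(c in M for c in v): continue
        p,s=fit([(D[c],M[c]) for c in v],p0,L,W,z0,z1); print('  ',v,np.round(p,4),round(s,3))
E
python3 run.py
```

```text
phone_compact top [(0.95, [192.0, 271.0], 581)]
phone_compact side [(0.86, [254.0, 313.0], 1533), (0.69, [297.0, 421.0], 1698), (0.18, [272.0, 308.0], 546)]
   ('top',) [ 0.5501  0.0971 -0.1096] 0.909
   ('side',) [ 0.552   0.0922 -0.1535] 0.846
   ('top', 'side') [ 0.5493  0.0968 -0.1128] 0.846
phone_standard top [(0.8, [193.0, 208.0], 938)]
phone_standard side [(0.7, [314.0, 272.0], 2139)]
   ('top',) [ 0.5638  0.2262 -0.1105] 0.885
   ('side',) [ 0.5657  0.2221 -0.1207] 0.907
   ('top', 'side') [ 0.5639  0.2246 -0.1177] 0.87
phone_rugged top [(0.91, [188.0, 239.0], 1134)]
phone_rugged side [(0.98, [281.0, 287.0], 2754)]
   ('top',) [ 0.564   0.1618 -0.1008] 0.947
   ('side',) [ 0.5656  0.1575 -0.1283] 0.906
   ('top', 'side') [ 0.5637  0.1612 -0.1086] 0.884
phone_phablet top [(0.69, [186.0, 170.0], 1779)]
phone_phablet side [(0.79, [348.0, 242.0], 3207), (0.65, [270.0, 309.0], 469)]
   ('top',) [ 0.5717  0.2907 -0.1095] 0.947
   ('side',) [ 0.5732  0.2878 -0.1258] 0.923
   ('top', 'side') [ 0.5716  0.2895 -0.1189] 0.912
rack top [(0.81, [202.0, 414.0], 13552)]
rack side [(0.62, [166.0, 373.0], 10801)]
   ('top',) [ 0.5409 -0.1791  0.024 ] 0.97
   ('side',) [ 0.5414 -0.1891  0.0339] 0.966
   ('top', 'side') [ 0.5408 -0.182   0.0252] 0.955
```

```bash
cat > ov.py <<'E'
from fit import *
import sys
def overlay(cam,img,d,p,crop,k):
    r0,r1,c0,c1=crop
    I=cv2.resize(img[r0:r1,c0:c1,::-1].copy(),None,fx=k,fy=k,interpolation=cv2.INTER_CUBIC)
    x,y,a=p; R=np.array([[np.cos(a),-np.sin(a)],[np.sin(a),np.cos(a)]])
    def poly(u,v,z,col):
        P=np.array([[*(R@[uu,vv]+[x,y]),z] for uu,vv in [(-u,v[0]),(u,v[0]),(u,v[1]),(-u,v[1])]])
        q=((proj(d,P)+.5-[c0,r0])*k*16).astype(np.int32); cv2.polylines(I,[q],True,col,1,cv2.LINE_AA,4)
    poly(.095,(-.145,.145),.040,(0,255,255))
    for s in(.0975,.0325,-.0325,-.0975):
        poly(.055,(s-.014,s+.014),.066,(0,0,255)); poly(.055,(s-.010,s+.010),.042,(0,255,0))
    return I
if __name__=='__main__':
    d=viewer.get_image('top'); p=[.5409,-.1791,.024]
    A=overlay('top',d['img'],d,p,(145,260,330,490),5)
    cv2.imwrite('pics/ovt.png',A)
    d=viewer.get_image('side')
    cv2.imwrite('pics/ovs.png',overlay('side',d['img'],d,p,(95,235,295,445),4))
E
python3 ov.py
```

```text
(no output)
```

View pics/ovt.png

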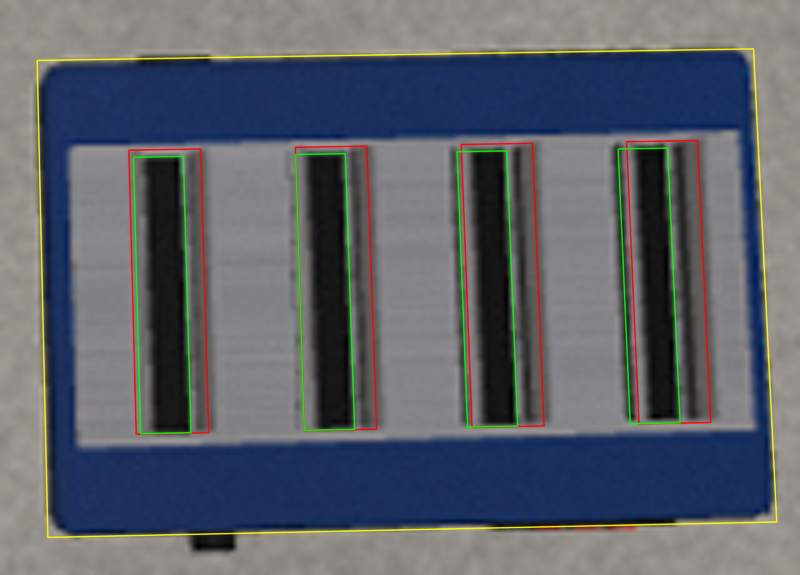

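View pics/ovs.png

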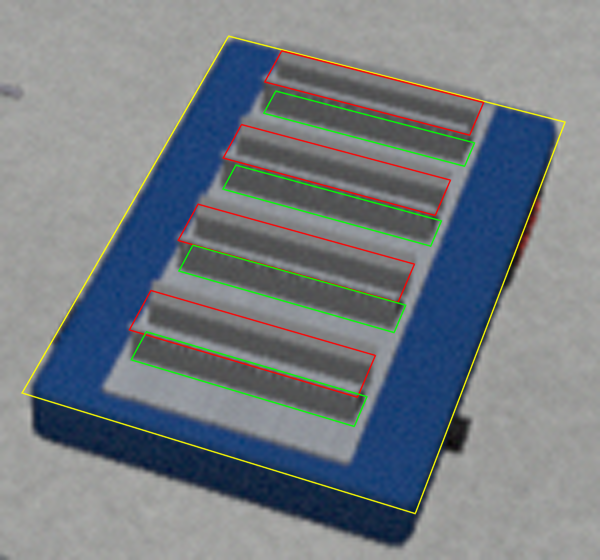

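The overlay matches the slots: dark strips sit at about (165,290), (330,290), (495,290) and (655,290) in the crop, within roughly 1 mm of the model. I'll pick the compact first, which also calibrates the cameras against the arm.

play_rows --motion '[[0.2,[190,322,0],[0,0,-0.41]],[0.2,[190,322,0],[0,0,-0.41]],[0.2,[190,322,0],[0,0,-0.41]],[0.2,[190,322,0],[0,0,-0.41]],[0.2,[190,322,0],[0,0,-0.41]],[0.2,[190,322,0],[0,0,-0.41]],[0.2,[382,644,-40],[0,0,-0.41]],[0.2,[382,644,-40],[0,0,-0.41]],[0.2,[382,644,-40],[0,0,-0.41]],[0.2,[382,644,-40],[0,0,-0.41]],[0.2,[382,644,-40],[0,0,-0.41]],[0.2,[382,644,-40],[0,0,-0.41]]]' --newtons 40

```text
clock: 2.75
eef_pos: [0.4234, -0.119, 0.2226]
tool_rot: [3.141, -0.001, -0.112]
ft_force: [0.5, -0.2, 0.1]
grip_width: 0.0509
grasp_force: 0.0
```

play_rows --motion '[[0.2,[120,203,-20],[0,0,0]],[0.2,[120,203,-20],[0,0,0]],[0.2,[120,203,-20],[0,0,0]],[0.2,[120,203,-20],[0,0,0]],[0.2,[120,203,-20],[0,0,0]],[0.2,[120,203,-20],[0,0,0]],[0.2,[120,203,-20],[0,0,0]],[0.2,[120,203,-20],[0,0,0]],[0.2,[120,203,-20],[0,0,0]]]'

```text
clock: 3.5
eef_pos: [0.5422, 0.0818, 0.2022]
tool_rot: [3.141, 0.001, -0.112]
ft_force: [-0.4, 0.4, -0.3]
grip_width: 0.0511
grasp_force: 0.0
```

play_rows --motion '[[0.2,[8,13,0],[0,0,0]],[0.2,[8,13,-35],[0,0,0]],[0.2,[8,13,-70],[0,0,0]],[0.2,[8,13,-100],[0,0,0]],[0.2,[8,13,-120],[0,0,0]],[0.2,[8,13,-135],[0,0,0]],[0.2,[8,13,-141],[0,0,0]],[0.2,[8,13,-141],[0,0,0]],[0.2,[8,13,-141],[0,0,0]]]'

```text
clock: 4.25
eef_pos: [0.5513, 0.0947, 0.062]
tool_rot: [-3.141, -0.001, -0.113]
ft_force: [0.4, 0.8, -0.4]
grip_width: 0.0511
grasp_force: 0.0
```

```bash
python3 - <<'E'
from h import *
d=viewer.get_image('side'); cv2.imwrite('pics/s1.png',cv2.resize(d['img'][200:360,220:400,::-1],None,fx=4,fy=3.7))
print(manip.sense()['eef_pos'])
E
```

```text
[0.55180347 0.09482889 0.06256533]
```

View pics/s1.png

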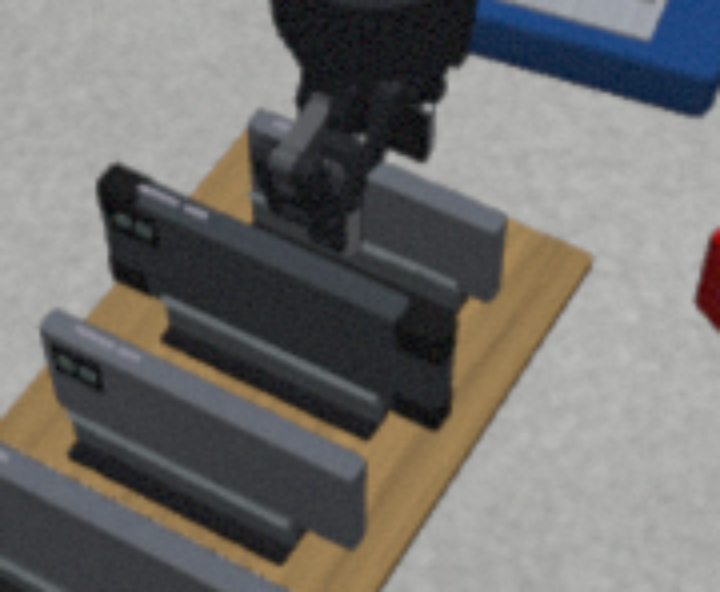

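The fingers straddle the compact phone near its middle, around (330,220) in the crop, and clear the rugged one. Closing now.

play_rows --motion '[[-1,[0,0,0],[0,0,0]],[-1,[0,0,0],[0,0,0]],[-1,[0,0,0],[0,0,0]],[-1,[0,0,0],[0,0,0]],[-1,[0,0,0],[0,0,0]],[-1,[0,0,0],[0,0,0]],[-1,[0,0,0],[0,0,0]],[-1,[0,0,0],[0,0,0]]]' --newtons 40

```text
clock: 4.97
eef_pos: [0.5515, 0.0952, 0.0624]
tool_rot: [-3.141, -0.002, -0.112]
ft_force: [0.1, 0.1, 5.9]
grip_width: 0.012
grasp_force: 40.0
```

play_rows --motion '[[-1,[0,0,8],[0,0,0]],[-1,[0,0,25],[0,0,0]],[-1,[0,0,45],[0,0,0]],[-1,[0,0,80],[0,0,0]],[-1,[0,0,115],[0,0,0]],[-1,[0,0,140],[0,0,0]],[-1,[0,0,140],[0,0,0]],[-1,[0,0,140],[0,0,0]]]'

```text
clock: 5.63
eef_pos: [0.5513, 0.0952, 0.2029]
tool_rot: [-3.141, -0.003, -0.112]
ft_force: [-0.7, -0.7, -1.9]
grip_width: 0.0116
grasp_force: 39.2
```

play_rows --motion '[[-1,[-12,-30,0],[0,0,0.05]],[-1,[-12,-65,0],[0,0,0.1]],[-1,[-12,-100,0],[0,0,0.136]],[-1,[-12,-135,0],[0,0,0.136]],[-1,[-12,-160,-20],[0,0,0.136]],[-1,[-12,-176,-50],[0,0,0.136]],[-1,[-12,-176,-60],[0,0,0.136]],[-1,[-12,-176,-60],[0,0,0.136]],[-1,[-12,-176,-60],[0,0,0.136]],[-1,[-12,-176,-60],[0,0,0.136]]]'

```text
clock: 6.47
eef_pos: [0.5391, -0.0799, 0.1417]
tool_rot: [-3.141, -0.0, 0.025]
ft_force: [0.8, 0.2, -0.0]
grip_width: 0.0121
grasp_force: 39.4
```

```bash
cat > held.py <<'E'
from fit import *
import sys
n,off=sys.argv[1],float(sys.argv[2])  # off: bottom below tcp
s=manip.sense(); e=s['eef_pos']; print(np.round(e,4),np.round(s['tool_rot'],3)); L,W,H=PH[n]
D={c:viewer.get_image(c) for c in('top','side')}
b=e[2]-off
for c in D:
    a=[q for q in viewer.trace('phone_'+n,c)]
    pc=proj(D[c],np.array([[e[0],e[1],b+H/2]]))[0][::-1]
    a=[q for q in a if np.hypot(*(np.array(q['position'])-pc))<30]
    print(c,np.round(pc),[(round(float(q['confidence']),2),np.round(q['position']).tolist(),int(q['pixels'].sum())) for q in a])
    if a:
        m=a[0]['pixels'].astype(np.float32)
        # gripper occlusion ignored: use outline hull of the mask
        h=cv2.convexHull(cv2.findNonZero(m.astype(np.uint8))); m2=np.zeros((400,640),np.uint8); cv2.fillConvexPoly(m2,h,1)
        p,q=fit([(D[c],m2.astype(np.float32))],[e[0],e[1],float(s['tool_rot'][2])],L,W,b,b+H); print('  ',np.round(p,4),round(q,3))
I=np.vstack([cv2.resize(D['top']['img'][130:270,300:500],(560,392)),cv2.resize(D['side']['img'][70:240,270:450],(560,392))])
cv2.imwrite('pics/held_%s.png'%n,np.hstack([cv2.resize(D['top']['img'][130:270,300:500],(400,500)),cv2.resize(D['side']['img'][60:240,270:430],(400,500))])[:,:,::-1])
E
python3 held.py compact .0444
```

```text
[ 0.5391 -0.0799  0.1417] [-3.141 -0.     0.025]
top [200. 366.] [(0.75, [224.0, 366.0], 171)]
   [ 0.5372 -0.0775  0.0463] 0.237
side [156. 359.] [(0.97, [158.0, 365.0], 1566)]
   [ 0.5384 -0.083   0.0249] 0.948
```

View pics/held_compact.png

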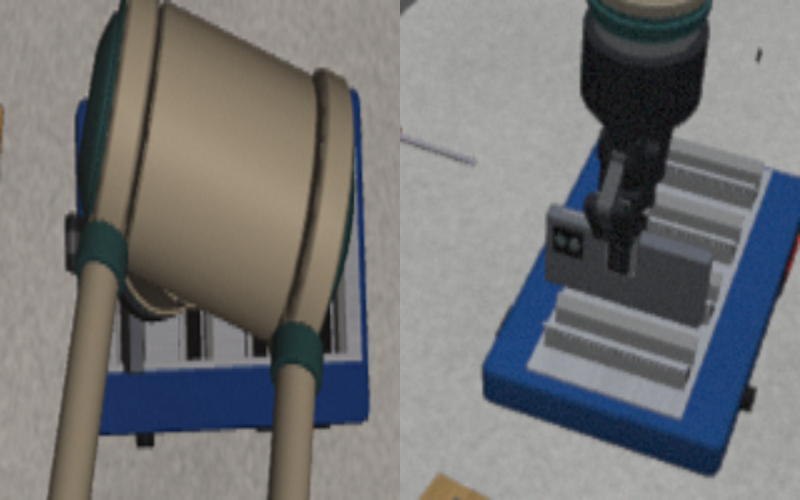

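```bash
python3 - <<'E'
from fit import *
for c in('top','side'):
    d=viewer.get_image(c); I=cv2.imread(f'pics/{c}0.png')
    h=cv2.cvtColor(I,cv2.COLOR_BGR2HSV); m=((h[...,0]>105)&(h[...,0]<125)&(h[...,1]>120)).astype(np.uint8)
    n,lab,st,ce=cv2.connectedComponentsWithStats(m); k=1+np.argmax(st[1:,4]); 
    hu=cv2.convexHull(cv2.findNonZero((lab==k).astype(np.uint8))); m2=np.zeros((400,640),np.uint8); cv2.fillConvexPoly(m2,hu,1); m2=m2.astype(np.float32)
    for W,L in((.29,.19),(.286,.186)):
        p,s=fit([(d,m2)],[.541,-.18,.024],L,W,0.0,.04); print(c,L,np.round(p,4),round(s,3))
    I2=I[:,:,::-1].copy()
    if c=='side':
        from ov import overlay
        cv2.imwrite('pics/ovs2.png',overlay(c,I2,d,[.540,-.1835,.024],(95,235,295,445),4))
E
```

```text
top 0.19 [ 0.5408 -0.1797  0.0286] 0.975
top 0.186 [ 0.5411 -0.1803  0.0307] 0.982
side 0.19 [ 0.5426 -0.1895  0.0397] 0.951
side 0.186 [ 0.5418 -0.1875  0.0278] 0.973
```

View pics/ovs2.png

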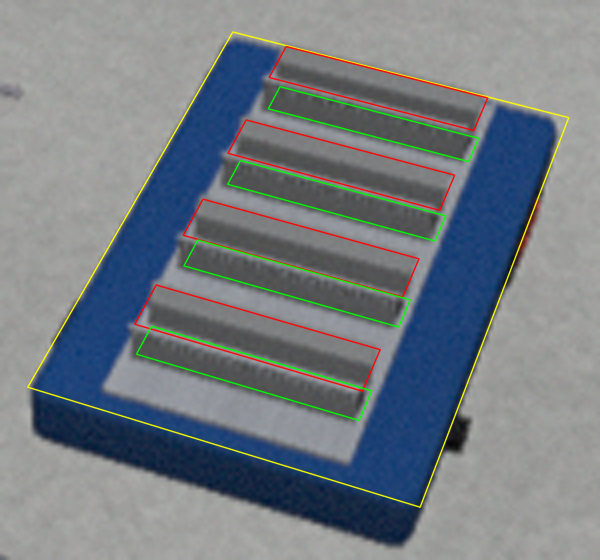

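Robot-frame rack estimate: centre about (0.541, -0.181), yaw 0.026. Shifting and lowering.

play_rows --motion '[[-1,[0,-3.5,0],[0,0,0]],[-1,[0,-3.5,-10],[0,0,0]],[-1,[0,-3.5,-20],[0,0,0]],[-1,[0,-3.5,-30],[0,0,0]],[-1,[0,-3.5,-38],[0,0,0]],[-1,[0,-3.5,-44],[0,0,0]],[-1,[0,-3.5,-48],[0,0,0]],[-1,[0,-3.5,-50],[0,0,0]],[-1,[0,-3.5,-50],[0,0,0]],[-1,[0,-3.5,-50],[0,0,0]]]'

```text
clock: 7.6
eef_pos: [0.539, -0.0845, 0.0915]
tool_rot: [3.141, -0.0, 0.024]
ft_force: [0.1, -0.6, -1.6]
grip_width: 0.0117
grasp_force: 39.4
```

```bash
python3 - <<'E'
from h import *
print(manip.sense()['ft_force'],manip.sense()['torque'])
d=viewer.get_image('side'); cv2.imwrite('pics/s2.png',cv2.resize(d['img'][120:240,290:430,::-1],None,fx=5,fy=5,interpolation=cv2.INTER_CUBIC))
E
```

```text
[ 0.14080028 -0.57386542 -1.6203528 ] [-0.00365303 -0.01344017 -0.00350372]
```

View pics/s2.png

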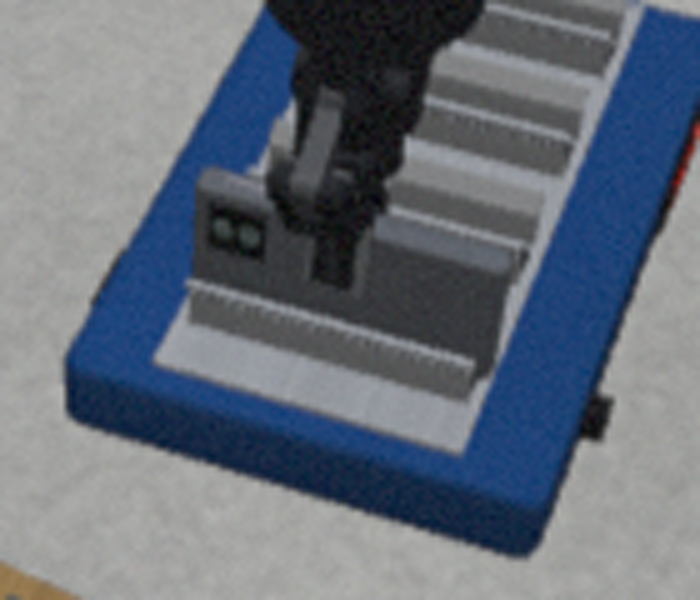

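The compact sits in its slot without contact; it looks about 1 mm too near the robot. Correcting, lowering to the floor and releasing.

play_rows --motion '[[-1,[1,1,0],[0,0,0]],[-1,[1,1,-2],[0,0,0]],[-1,[1,1,-4],[0,0,0]],[-1,[1,1,-4.5],[0,0,0]],[-1,[1,1,-4.5],[0,0,0]],[-1,[1,1,-4.5],[0,0,0]]]'

```text
clock: 8.15
eef_pos: [0.5397, -0.0834, 0.0868]
tool_rot: [3.142, 0.0, 0.024]
ft_force: [0.0, 0.4, -1.2]
grip_width: 0.012
grasp_force: 39.4
```

play_rows --motion '[[-1,[0,0,-0.5],[0,0,0]],[-1,[0,0,-1],[0,0,0]],[-1,[0,0,-1.5],[0,0,0]],[-1,[0,0,-1.5],[0,0,0]],[-1,[0,0,-1.5],[0,0,0]]]'

```text
clock: 8.57
eef_pos: [0.5398, -0.0834, 0.0864]
tool_rot: [3.141, -0.001, 0.024]
ft_force: [-2.7, 0.2, 5.3]
grip_width: 0.0119
grasp_force: 40.5
```

play_rows --motion '[[-0.2,[0,0,0.5],[0,0,0]],[-0.2,[0,0,0.5],[0,0,0]],[-0.1,[0,0,0.5],[0,0,0]],[0,[0,0,0.5],[0,0,0]],[0.1,[0,0,5],[0,0,0]],[0.2,[0,0,25],[0,0,0]],[0.2,[0,0,60],[0,0,0]],[0.2,[0,0,100],[0,0,0]],[0.2,[0,0,115],[0,0,0]],[0.2,[0,0,115],[0,0,0]],[0.2,[0,0,115],[0,0,0]]]'

```text
clock: 9.48
eef_pos: [0.5402, -0.0835, 0.2014]
tool_rot: [3.141, -0.002, 0.024]
ft_force: [0.2, 0.1, -0.2]
grip_width: 0.0512
grasp_force: 0.0
```

play_rows --motion '[[0.2,[4,41,0],[0,0,-0.05]],[0.2,[8,82,0],[0,0,-0.1]],[0.2,[12,123,0],[0,0,-0.136]],[0.2,[16,164,0],[0,0,-0.136]],[0.2,[20,204,0],[0,0,-0.136]],[0.2,[24,236,0],[0,0,-0.136]],[0.2,[24,243.5,0],[0,0,-0.136]],[0.2,[24,243.5,0],[0,0,-0.136]],[0.2,[24,243.5,-30],[0,0,-0.136]],[0.2,[24,243.5,-60],[0,0,-0.136]],[0.2,[24,243.5,-60],[0,0,-0.136]],[0.2,[24,243.5,-60],[0,0,-0.136]]]'

```text
clock: 10.48
eef_pos: [0.5619, 0.1583, 0.1383]
tool_rot: [3.139, 0.006, -0.114]
ft_force: [0.4, -0.4, 0.1]
grip_width: 0.0511
grasp_force: 0.0
```

play_rows --motion '[[0.2,[0,0,-30],[0,0,0]],[0.2,[0,0,-50],[0,0,0]],[0.2,[0,0,-63],[0,0,0]],[0.2,[0,0,-67],[0,0,0]],[0.2,[0,0,-67],[0,0,0]],[-1,[0,0,-67],[0,0,0]],[-1,[0,0,-67],[0,0,0]],[-1,[0,0,-67],[0,0,0]],[-1,[0,0,-67],[0,0,0]],[-1,[0,0,-67],[0,0,0]],[-1,[0,0,-67],[0,0,0]],[-1,[0,0,-67],[0,0,0]]]'

```text
clock: 11.48
eef_pos: [0.5649, 0.1601, 0.0749]
tool_rot: [-3.141, -0.003, -0.112]
ft_force: [-1.7, -1.1, 6.0]
grip_width: 0.0136
grasp_force: 40.1
```

play_rows --motion '[[-1,[0,0,8],[0,0,0]],[-1,[0,0,25],[0,0,0]],[-1,[0,0,50],[0,0,0]],[-1,[0,0,85],[0,0,0]],[-1,[0,0,120],[0,0,0]],[-1,[0,0,140],[0,0,0]],[-1,[-3,-40,145],[0,0,0.05]],[-1,[-6,-80,145],[0,0,0.1]],[-1,[-10,-120,145],[0,0,0.137]],[-1,[-13,-160,145],[0,0,0.137]],[-1,[-16,-200,145],[0,0,0.137]],[-1,[-19,-240,145],[0,0,0.137]]]'

```text
clock: 12.48
eef_pos: [0.5436, -0.0811, 0.2182]
tool_rot: [-3.141, 0.001, 0.025]
ft_force: [0.4, 0.3, -3.4]
grip_width: 0.0132
grasp_force: 39.8
```

play_rows --motion '[[-1,[-3,-35,0],[0,0,0]],[-1,[-5,-60,0],[0,0,0]],[-1,[-5,-68.5,0],[0,0,0]],[-1,[-5,-68.5,-25],[0,0,0]],[-1,[-5,-68.5,-50],[0,0,0]],[-1,[-5,-68.5,-60],[0,0,0]],[-1,[-5,-68.5,-60],[0,0,0]],[-1,[-5,-68.5,-60],[0,0,0]]]'

```text
clock: 13.15
eef_pos: [0.5396, -0.1476, 0.1582]
tool_rot: [-3.141, 0.001, 0.025]
ft_force: [-0.3, -0.4, -2.5]
grip_width: 0.0134
grasp_force: 39.9
```

```bash
python3 held.py rugged .0569; python3 - <<'E'
from fit import *
d=viewer.get_image('side')
for q in viewer.trace('phone_compact','side'):
    print(np.round(q['position']),q['confidence'])
    if q['position'][0]<230: print(fit([(d,q['pixels'].astype(np.float32))],[.539,-.085,.025],.118,.0125,.042,.102))
E
```

```text
[ 0.5396 -0.1476  0.1582] [-3.141e+00  1.000e-03  2.500e-02]
top [200. 405.] [(0.72, [174.0, 403.0], 506)]
   [ 0.5481 -0.1384 -0.0829] 0.634
side [128. 372.] [(0.85, [128.0, 377.0], 2840)]
   [ 0.5408 -0.1515  0.0201] 0.979
[294. 419.] 0.91
[176. 357.] 0.75
(array([ 0.5397152 , -0.08861868,  0.00799714]), np.float64(0.7678956985473633))
```

play_rows --motion '[[-1,[0,-1,-10],[0,0,0]],[-1,[0,-1,-20],[0,0,0]],[-1,[0,-1,-30],[0,0,0]],[-1,[0,-1,-40],[0,0,0]],[-1,[0,-1,-47],[0,0,0]],[-1,[0,-1,-52],[0,0,0]],[-1,[0,-1,-55],[0,0,0]],[-1,[0,-1,-55],[0,0,0]],[-1,[0,-1,-55],[0,0,0]]]'

```text
clock: 14.2
eef_pos: [0.54, -0.1494, 0.1034]
tool_rot: [3.141, -0.0, 0.025]
ft_force: [-0.6, -0.3, -3.1]
grip_width: 0.0137
grasp_force: 40.0
```

play_rows --motion '[[-1,[0,0,-2],[0,0,0]],[-1,[0,0,-3.5],[0,0,0]],[-1,[0,0,-4.5],[0,0,0]],[-1,[0,0,-5],[0,0,0]],[-1,[0,0,-5.5],[0,0,0]],[-1,[0,0,-5.5],[0,0,0]],[-1,[0,0,-5.5],[0,0,0]]]'

```text
clock: 14.78
eef_pos: [0.5398, -0.1495, 0.0989]
tool_rot: [3.141, -0.001, 0.025]
ft_force: [-3.0, -0.1, 4.9]
grip_width: 0.0137
grasp_force: 41.2
```

play_rows --motion '[[-0.2,[0,0,0.5],[0,0,0]],[-0.2,[0,0,0.5],[0,0,0]],[-0.1,[0,0,0.5],[0,0,0]],[0,[0,0,0.5],[0,0,0]],[0.1,[0,0,5],[0,0,0]],[0.2,[0,0,25],[0,0,0]],[0.2,[0,0,60],[0,0,0]],[0.2,[0,0,95],[0,0,0]],[0.2,[0,0,110],[0,0,0]],[0.2,[0,0,110],[0,0,0]],[0.2,[0,0,110],[0,0,0]]]'

```text
clock: 15.7
eef_pos: [0.5402, -0.1495, 0.209]
tool_rot: [3.14, -0.002, 0.025]
ft_force: [-1.0, 0.0, -1.0]
grip_width: 0.0514
grasp_force: 0.0
```

```bash
python3 - <<'E'
from h import *
d=viewer.get_image('side'); e=viewer.get_image('top')
cv2.imwrite('pics/s3.png',np.hstack([cv2.resize(d['img'][90:240,290:440,::-1],(400,400)),cv2.resize(e['img'][120:270,330:480,::-1],(400,400))]))
E
```

```text
(no output)
```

View pics/s3.png

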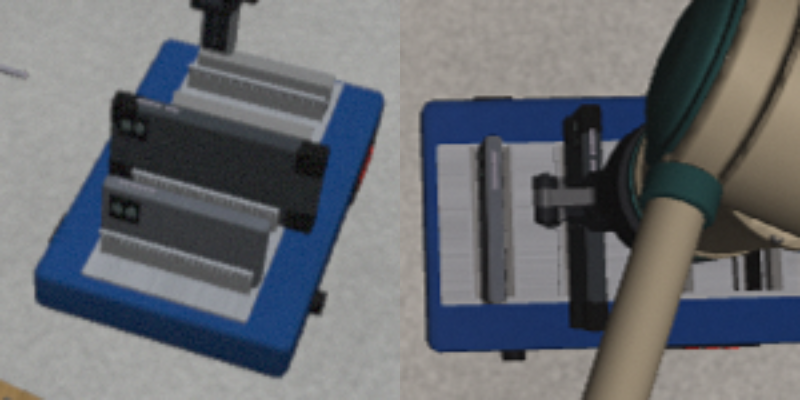

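The compact and rugged phones stand in their slots: the side crop shows them at (185,235) and (215,160), and the top half agrees. Next is the standard.

play_rows --motion '[[0.2,[3,40,5],[0,0,-0.05]],[0.2,[5,80,5],[0,0,-0.1]],[0.2,[8,120,5],[0,0,-0.137]],[0.2,[11,160,5],[0,0,-0.137]],[0.2,[13,200,5],[0,0,-0.137]],[0.2,[16,240,5],[0,0,-0.137]],[0.2,[19,280,0],[0,0,-0.137]],[0.2,[21,320,0],[0,0,-0.137]],[0.2,[23,355,0],[0,0,-0.137]],[0.2,[24.5,374.5,0],[0,0,-0.137]],[0.2,[24.5,374.5,-30],[0,0,-0.137]],[0.2,[24.5,374.5,-60],[0,0,-0.137]]]'

```text
clock: 16.8
eef_pos: [0.5646, 0.2272, 0.1469]
tool_rot: [-3.141, -0.002, -0.109]
ft_force: [-0.9, -0.8, -0.6]
grip_width: 0.0513
grasp_force: 0.0
```

play_rows --motion '[[0.2,[0,0,-20],[0,0,0]],[0.2,[0,0,-45],[0,0,0]],[0.2,[0,0,-65],[0,0,0]],[0.2,[0,0,-79],[0,0,0]],[0.2,[0,0,-83],[0,0,0]],[0.2,[0,0,-83],[0,0,0]],[-1,[0,0,-83],[0,0,0]],[-1,[0,0,-83],[0,0,0]],[-1,[0,0,-83],[0,0,0]],[-1,[0,0,-83],[0,0,0]],[-1,[0,0,-83],[0,0,0]],[-1,[0,0,-83],[0,0,0]]]'

```text
clock: 17.8
eef_pos: [0.565, 0.2253, 0.066]
tool_rot: [-3.141, -0.002, -0.112]
ft_force: [0.0, -0.1, 3.8]
grip_width: 0.0118
grasp_force: 40.3
```

play_rows --motion '[[-1,[0,0,0],[0,0,0]],[-1,[0,0,0],[0,0,0]]]'

```text
clock: 17.97
eef_pos: [0.565, 0.2254, 0.066]
tool_rot: [-3.141, -0.002, -0.112]
ft_force: [0.2, 0.2, 6.4]
grip_width: 0.0117
grasp_force: 40.6
```

play_rows --motion '[[-1,[0,0,8],[0,0,0]],[-1,[0,0,25],[0,0,0]],[-1,[0,0,50],[0,0,0]],[-1,[0,0,85],[0,0,0]],[-1,[0,0,120],[0,0,0]],[-1,[0,-10,145],[0,0,0]],[-1,[-3,-45,150],[0,0,0.05]],[-1,[-6,-85,150],[0,0,0.1]],[-1,[-9,-125,150],[0,0,0.137]],[-1,[-12,-165,150],[0,0,0.137]],[-1,[-15,-205,150],[0,0,0.137]],[-1,[-17,-245,150],[0,0,0.137]]]'

```text
clock: 18.97
eef_pos: [0.5458, -0.0214, 0.2146]
tool_rot: [-3.141, 0.002, 0.025]
ft_force: [0.5, -1.4, -2.9]
grip_width: 0.0117
grasp_force: 39.5
```

play_rows --motion '[[-1,[-2,-40,0],[0,0,0]],[-1,[-3,-80,0],[0,0,0]],[-1,[-4,-120,0],[0,0,0]],[-1,[-5,-155,0],[0,0,0]],[-1,[-6,-182,0],[0,0,0]],[-1,[-6,-194,0],[0,0,0]],[-1,[-6,-194,-25],[0,0,0]],[-1,[-6,-194,-50],[0,0,0]],[-1,[-6,-194,-65],[0,0,0]],[-1,[-6,-194,-65],[0,0,0]],[-1,[-6,-194,-65],[0,0,0]]]'

```text
clock: 19.88
eef_pos: [0.5405, -0.2129, 0.1491]
tool_rot: [-3.14, 0.003, 0.025]
ft_force: [0.1, -0.6, -1.3]
grip_width: 0.012
grasp_force: 39.6
```

```bash
python3 held.py standard .048
```

```text
[ 0.5405 -0.2129  0.1491] [-3.14e+00  3.00e-03  2.50e-02]
top [200. 440.] [(0.71, [214.0, 436.0], 922)]
   [ 0.5391 -0.2114  0.0287] 0.937
side [109. 383.] [(0.73, [110.0, 388.0], 1905)]
   [ 0.5403 -0.2169  0.0245] 0.947
```

play_rows --motion '[[-1,[1.5,-0.5,-10],[0,0,0]],[-1,[1.5,-0.5,-20],[0,0,0]],[-1,[1.5,-0.5,-30],[0,0,0]],[-1,[1.5,-0.5,-40],[0,0,0]],[-1,[1.5,-0.5,-47],[0,0,0]],[-1,[1.5,-0.5,-52],[0,0,0]],[-1,[1.5,-0.5,-55],[0,0,0]],[-1,[1.5,-0.5,-55],[0,0,0]],[-1,[1.5,-0.5,-55],[0,0,0]]]'

```text
clock: 20.83
eef_pos: [0.5429, -0.2145, 0.0948]
tool_rot: [3.141, -0.0, 0.025]
ft_force: [-0.1, -0.1, -1.9]
grip_width: 0.0119
grasp_force: 39.7
```

play_rows --motion '[[-1,[0,0,-2],[0,0,0]],[-1,[0,0,-3.5],[0,0,0]],[-1,[0,0,-4.5],[0,0,0]],[-1,[0,0,-5],[0,0,0]],[-1,[0,0,-5.5],[0,0,0]],[-1,[0,0,-5.5],[0,0,0]],[-1,[0,0,-5.5],[0,0,0]]]'

```text
clock: 21.42
eef_pos: [0.5428, -0.2145, 0.09]
tool_rot: [3.141, -0.0, 0.025]
ft_force: [-2.0, 0.1, 3.8]
grip_width: 0.0123
grasp_force: 40.4
```

Floor contact is at the predicted height (0.090). Releasing and fetching the phablet.

play_rows --motion '[[-0.2,[0,0,0.5],[0,0,0]],[-0.2,[0,0,0.5],[0,0,0]],[-0.1,[0,0,0.5],[0,0,0]],[0,[0,0,0.5],[0,0,0]],[0.1,[0,0,5],[0,0,0]],[0.2,[0,0,25],[0,0,0]],[0.2,[0,0,60],[0,0,0]],[0.2,[0,0,95],[0,0,0]],[0.2,[0,0,125],[0,0,0]],[0.2,[0,0,130],[0,0,0]],[0.2,[0,0,130],[0,0,0]]]'

```text
clock: 22.33
eef_pos: [0.5442, -0.2151, 0.2225]
tool_rot: [3.138, -0.006, 0.025]
ft_force: [0.2, -0.1, -0.7]
grip_width: 0.051
grasp_force: 0.0
```

play_rows --motion '[[0.2,[2,40,0],[0,0,-0.05]],[0.2,[4,80,0],[0,0,-0.1]],[0.2,[7,120,0],[0,0,-0.137]],[0.2,[9,160,0],[0,0,-0.137]],[0.2,[11,200,0],[0,0,-0.137]],[0.2,[13,240,0],[0,0,-0.137]],[0.2,[16,280,0],[0,0,-0.137]],[0.2,[18,320,0],[0,0,-0.137]],[0.2,[21,360,0],[0,0,-0.137]],[0.2,[23,400,0],[0,0,-0.137]],[0.2,[25,440,0],[0,0,-0.137]],[0.2,[27,475,0],[0,0,-0.137]]]'

```text
clock: 23.33
eef_pos: [0.5684, 0.263, 0.2172]
tool_rot: [3.141, 0.003, -0.111]
ft_force: [0.5, -0.4, -0.6]
grip_width: 0.0514
grasp_force: 0.0
```

play_rows --motion '[[0.2,[2,29.5,0],[0,0,0]],[0.2,[2,29.5,0],[0,0,0]],[0.2,[2,29.5,-30],[0,0,0]],[0.2,[2,29.5,-65],[0,0,0]],[0.2,[2,29.5,-100],[0,0,0]],[0.2,[2,29.5,-120],[0,0,0]],[0.2,[2,29.5,-133],[0,0,0]],[0.2,[2,29.5,-137],[0,0,0]],[0.2,[2,29.5,-137],[0,0,0]],[0.2,[2,29.5,-137],[0,0,0]]]'

```text
clock: 24.17
eef_pos: [0.5718, 0.2897, 0.0822]
tool_rot: [3.141, 0.0, -0.113]
ft_force: [0.4, 0.9, 0.1]
grip_width: 0.0512
grasp_force: 0.0
```

play_rows --motion '[[-1,[0,0,0],[0,0,0]],[-1,[0,0,0],[0,0,0]],[-1,[0,0,0],[0,0,0]],[-1,[0,0,0],[0,0,0]],[-1,[0,0,0],[0,0,0]],[-1,[0,0,0],[0,0,0]],[-1,[0,0,0],[0,0,0]],[-1,[0,0,0],[0,0,0]]]'

```text
clock: 24.83
eef_pos: [0.5723, 0.2901, 0.0836]
tool_rot: [-3.141, -0.002, -0.112]
ft_force: [-0.7, -2.3, 5.8]
grip_width: 0.012
grasp_force: 40.3
```

play_rows --motion '[[-1,[0,0,8],[0,0,0]],[-1,[0,0,25],[0,0,0]],[-1,[0,0,50],[0,0,0]],[-1,[0,0,85],[0,0,0]],[-1,[0,0,120],[0,0,0]],[-1,[0,-10,145],[0,0,0]],[-1,[-3,-45,150],[0,0,0.05]],[-1,[-6,-85,150],[0,0,0.1]],[-1,[-9,-125,150],[0,0,0.137]],[-1,[-12,-165,150],[0,0,0.137]],[-1,[-15,-205,150],[0,0,0.137]],[-1,[-17,-245,150],[0,0,0.137]]]'

```text
clock: 25.83
eef_pos: [0.5535, 0.0438, 0.232]
tool_rot: [-3.141, 0.001, 0.025]
ft_force: [0.8, -1.1, -2.7]
grip_width: 0.0121
grasp_force: 39.4
```

play_rows --motion '[[-1,[-2,-40,0],[0,0,0]],[-1,[-3,-80,0],[0,0,0]],[-1,[-4,-120,0],[0,0,0]],[-1,[-6,-160,0],[0,0,0]],[-1,[-7,-200,0],[0,0,0]],[-1,[-8,-240,0],[0,0,0]],[-1,[-9,-280,0],[0,0,0]],[-1,[-10,-305,0],[0,0,0]],[-1,[-11,-320,0],[0,0,0]],[-1,[-11,-323.5,0],[0,0,0]],[-1,[-11,-323.5,-20],[0,0,0]],[-1,[-11,-323.5,-40],[0,0,0]]]'

```text
clock: 26.83
eef_pos: [0.5446, -0.2775, 0.193]
tool_rot: [-3.141, -0.003, 0.025]
ft_force: [-0.5, 1.0, -3.0]
grip_width: 0.0118
grasp_force: 39.6
```

play_rows --motion '[[-1,[0,0,-15],[0,0,0]],[-1,[0,0,-24],[0,0,0]],[-1,[0,0,-24],[0,0,0]],[-1,[0,0,-24],[0,0,0]]]'

```text
clock: 27.17
eef_pos: [0.5439, -0.2771, 0.1683]
tool_rot: [-3.141, 0.001, 0.026]
ft_force: [0.5, -0.5, -2.1]
grip_width: 0.012
grasp_force: 39.5
```

```bash
python3 held.py phablet .0656
```

```text
[ 0.5439 -0.2771  0.1683] [-3.141e+00  1.000e-03  2.600e-02]
top [198. 478.] [(0.81, [209.0, 476.0], 1810)]
   [ 0.542  -0.2751  0.0263] 0.961
side [ 86. 392.] [(0.73, [89.0, 397.0], 3096)]
   [ 0.5437 -0.2822  0.019 ] 0.973
```

play_rows --motion '[[-1,[1,-0.5,-10],[0,0,0]],[-1,[1,-0.5,-20],[0,0,0]],[-1,[1,-0.5,-30],[0,0,0]],[-1,[1,-0.5,-40],[0,0,0]],[-1,[1,-0.5,-47],[0,0,0]],[-1,[1,-0.5,-53],[0,0,0]],[-1,[1,-0.5,-56],[0,0,0]],[-1,[1,-0.5,-56],[0,0,0]],[-1,[1,-0.5,-56],[0,0,0]]]'

```text
clock: 28.12
eef_pos: [0.5449, -0.279, 0.1123]
tool_rot: [3.141, -0.0, 0.025]
ft_force: [-0.4, 0.1, -2.4]
grip_width: 0.0117
grasp_force: 39.5
```

play_rows --motion '[[-1,[0,0,-2],[0,0,0]],[-1,[0,0,-3.5],[0,0,0]],[-1,[0,0,-4.5],[0,0,0]],[-1,[0,0,-5],[0,0,0]],[-1,[0,0,-5.5],[0,0,0]],[-1,[0,0,-5.5],[0,0,0]],[-1,[0,0,-5.5],[0,0,0]]]'

```text
clock: 28.7
eef_pos: [0.5448, -0.2789, 0.1076]
tool_rot: [3.141, -0.0, 0.025]
ft_force: [-1.9, -0.1, 4.1]
grip_width: 0.0118
grasp_force: 40.3
```

Contact is at the predicted 0.1076. Releasing, rising, then moving left so the cameras can see.

play_rows --motion '[[-0.2,[0,0,0.5],[0,0,0]],[-0.2,[0,0,0.5],[0,0,0]],[-0.1,[0,0,0.5],[0,0,0]],[0,[0,0,0.5],[0,0,0]],[0.1,[0,0,5],[0,0,0]],[0.2,[0,0,25],[0,0,0]],[0.2,[0,0,60],[0,0,0]],[0.2,[0,0,95],[0,0,0]],[0.2,[0,0,125],[0,0,0]],[0.2,[0,0,130],[0,0,0]],[0.2,[0,0,130],[0,0,0]]]'

```text
clock: 29.62
eef_pos: [0.5461, -0.2797, 0.2402]
tool_rot: [3.138, -0.005, 0.025]
ft_force: [-0.9, 0.5, 0.4]
grip_width: 0.0511
grasp_force: 0.0
```

play_rows --motion '[[0.2,[-40,0,20],[0,0,0]],[0.2,[-80,0,20],[0,0,0]],[0.2,[-115,-10,20],[0,0,0]],[0.2,[-150,-30,20],[0,0,0]],[0.2,[-185,-50,20],[0,0,0]],[0.2,[-220,-70,20],[0,0,0]],[0.2,[-255,-90,20],[0,0,0]],[0.2,[-285,-115,20],[0,0,0]],[0.2,[-315,-140,20],[0,0,0]],[0.2,[-345,-165,20],[0,0,0]],[0.2,[-365,-190,20],[0,0,0]],[0.2,[-365,-190,20],[0,0,0]]]'

```text
clock: 30.62
eef_pos: [0.1756, -0.4727, 0.255]
tool_rot: [3.141, 0.003, 0.019]
ft_force: [1.3, -0.2, 0.2]
grip_width: 0.0511
grasp_force: 0.0
```

```bash
python3 - <<'E'
from fit import *
D={c:viewer.get_image(c) for c in('top','side')}
cv2.imwrite('pics/f.png',np.hstack([cv2.resize(D['side']['img'][60:240,270:450,::-1],(400,400)),cv2.resize(D['top']['img'][120:280,325:485,::-1],(400,400))]))
a=.026
for n,v in zip(('compact','rugged','standard','phablet'),(.0975,.0325,-.0325,-.0975)):
    L,W,H=PH[n]; g=np.array([.5412-a*v,-.181+v])
    for c in D:
        pc=proj(D[c],np.array([[*g,.042+H/2]]))[0][::-1]
        for q in viewer.trace('phone_'+n,c):
            if np.hypot(*(np.array(q['position'])-pc))<22:
                p,s=fit([(D[c],q['pixels'].astype(np.float32))],[*g,a],L,W,.042,.042+H)
                print(n,c,np.round(g,4),np.round(p,4),round(s,3)); break
E
```

```text
compact top [ 0.5387 -0.0835] [ 0.5383 -0.0818  0.0304] 0.926
compact side [ 0.5387 -0.0835] [ 0.5394 -0.0873 -0.0017] 0.772
rugged top [ 0.5404 -0.1485] [ 0.5395 -0.1476  0.0231] 0.928
rugged side [ 0.5404 -0.1485] [ 0.5408 -0.1552  0.0095] 0.809
standard top [ 0.542  -0.2135] [ 0.5407 -0.2124  0.0133] 0.936
standard side [ 0.542  -0.2135] [ 0.5443 -0.2252 -0.0208] 0.607
phablet top [ 0.5437 -0.2785] [ 0.5423 -0.2774  0.0282] 0.888
phablet side [ 0.5437 -0.2785] [ 0.5438 -0.2825  0.0302] 0.813
```

View pics/f.png

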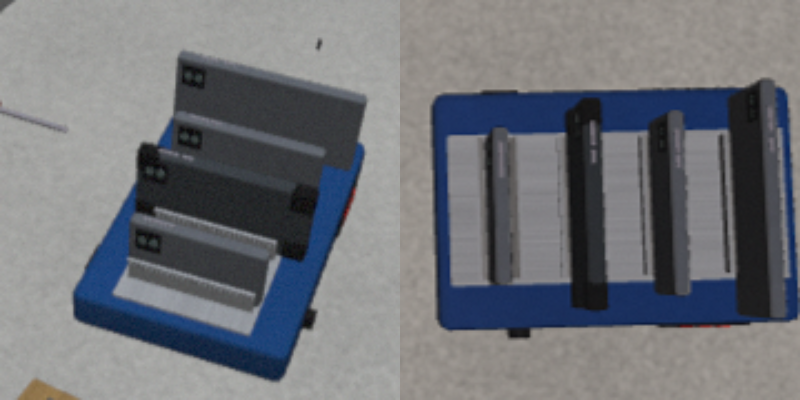

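All four phones stand upright in the rack slots in reverse order. In the top crop they are at x≈502, 587, 670 and 758, each within about 1.5 mm of slot centre. The gripper is clear of everything.

```bash
python3 -c "
from bench import manip
print(manip.close_job())"
```

```text
the job is handed in; nothing more can be done
None
```

The job is handed in at about 31 s on the clock: all four phones stand upright and fully down in the rack slots in reverse order, each measured within about 1.5 mm of slot centre along the slot. The arm never went near the glue bottle, but I did not check it again in the final pictures.

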